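Lay the scissors and the spatula in their cut-out tray

TASK

Put the kitchen scissors, blade guard and all, and the spatula away in the wooden cut-out tray: lay each one in the pocket of its own shape, so that it lies flat on the pocket floor between the wooden blocks. The toaster stands close behind them.

Things in the scene. Friction and masses are not known exactly. Their poses are not given: they have to be found in the camera images.
- scissors_grip (a point): Closed kitchen scissors with a grey plastic guard fixed over the blades, 211 x 84 x 12 mm, 130 g, flat on the table. Point: on their long axis, 6 mm above the underside, 12 mm into the guard, a straight bar 114 mm long, 26 mm wide, 12 mm thick; grip there across it, fingertips close to the table. x points to the guard's tip, 102 mm away; the rings reach 109 mm the other way, 82 mm wide. z up.
- spatula_mid (a point): Spatula, 220 mm, 80 g: round black handle 20 mm thick, flat slotted steel blade 90 x 65 x 3 mm, lying flat on the table. Point: on the handle's axis near its blade end, 10 mm above the underside; grip there across the handle. x points to the blade's front edge, 130 mm away (blade begins at 40, handle ends at 20 mm); the handle reaches 90 mm the other way. z up.
- scissors_pocket (a point): Left pocket of the fixed wooden tray (276 x 210 x 17 mm; black pocket floor 5 mm above the table, 12 mm deep): 98 mm wide for the rings at -x, 42 mm slot for the guarded blades at +x, 8 mm of room all round. Point: where scissors_grip lies when seated, 6 mm above the floor; x: where the blades must point; z up. A finger channel as deep as the pockets crosses the tray here, 32 mm either way in x.
- spatula_pocket (a point): Right pocket of the same tray, 100 mm beside the scissors pocket (its -y side): 36 mm slot for the handle at -x, 82 mm wide part for the blade at +x, 8 mm of room all round. Point: where spatula_mid lies when seated, 10 mm above the pocket floor, 15 mm above the table; x: where the blade must point; z up. The same finger channel crosses it here, 32 mm either way in x.

How it is judged:
At the end, for the whole second after the job is handed in: Scissors and spatula each lie in their own pocket: within 18 mm of its middle, along it within 10 degrees, flat within 3.4 degrees and down on the pocket floor (not more than 4 mm above it). The wrong way round they do not go down into the pockets (horizontal distance between scissors_grip and scissors_pocket below 0.018 m and angle between the x axis of scissors_grip and the x axis of scissors_pocket, either way round below 0.18 rad and z of scissors_grip in the frame of scissors_pocket below 0.004 m and angle between each of scissors_grip, spatula_mid's own z axis and vertical below 0.06 rad and horizontal distance between spatula_mid and spatula_pocket below 0.018 m and angle between the x axis of spatula_mid and the x axis of spatula_pocket, either way round below 0.18 rad and z of spatula_mid in the frame of spatula_pocket below 0.004 m); the robot touches nothing.
It also fails if it takes over 72 s, if anything falls off the work surface, if the arm or the gripper's body presses on something with over 40 N, if the wrist force passes 120 N, or if a joint passes its speed limit or range.

ROBOT

A 6-joint arm with a two-finger parallel gripper is mounted at the origin on a cart in front of the work surface, level with it; the furniture and walls round the work are solid. World frame = base frame: x ahead of the robot, y to its left, z up, the work surface at z = 0. Lengths are in m, angles in rad, forces in N, time in s.
With the tool pointing down it reaches from about 0.275 to 0.85 m from the base axis. Payload 5.2 kg.
Tool frame: the origin (TCP) lies at the very end of the fingers, on their centre line; the grasp point (between the pads) lies 19 mm behind it; z points along the fingers, y is the line along which they close (so a half turn about z gives the same grasp; the last joint's range is limited). The gripper opens to 85 mm and grips with 20 to 120 N. Pads are 22 mm wide; open, the fingers measure 114 mm over their backs; the gripper's body (76 mm by 85 mm) begins 54 mm behind the grasp point. The pads swing forward as they close: fully open they stand 13 mm farther back than shut.
Start: joints at [-1.351, 0.259, 1.535, -0, 1.348, -0.203], TCP at [0.226, -0.502, 0.231] pointing down, gripper open.
Joint ranges: [-3.14, 3.14], [-0.91, 2.08], [0.19, 2.58], [-1.22, 4.36], [0.22, 2.71], [-3.12, 3.12]. Speed limits (rad/s): [2.57, 2.57, 3.14, 3.14, 3.14, 3.14].

INTERFACE

Orientations are given as a unit quaternion [x, y, z, w].
In Python, from cell import * gives the robot as it stands. The module is installed in compiled form; this text tells all that it offers.
- The arm moves only by the shell command python3 -m pendant 'ROWS' [FORCE]. ROWS is JSON, one flat list of numbers, 7 for each row, row after row: the shift along the tool's x, y, z in mm, then the turn, a rotation vector about the tool's x, y, z in degrees, then the opening, from 0 (shut) to 1 (fully open). A call has 1 to 20 rows; each row is the pose to reach, as a shift and turn from the pose commanded when the call began, along the tool's axes at that moment; what a row does not reach only later rows make up. A row lasts 1/8 s, in which the tool goes at most 62.5 mm and 10.7 degrees, less where a joint would pass 70% of its speed; a pose out of reach is approached as far as the arm can. A call with a gripper value outside its range is refused whole. The fingers move at their own pace and stop on an object; FORCE is the grip in N (left out, the last holds). Time passes only in rows, so rows that repeat a pose let the fingers close. It gives the time, the measured TCP pose, the force, the opening and the grip force at its end, in the units of the state.
- sense(): the state, without advancing time (a new reading comes with each control period).
- snapshot(name): name is "scene" or "top" or "wrist"; returns the picture (420x560x3 uint8, red, green, blue); there is no depth.
- get_calibration(name): a dict with "mtx" (3x3 intrinsics, pixels), "D" ([k1, k2, p1, p2, k3] as OpenCV has them; the pictures are not rectified), "R" (3x3) and "t" (3): a world point X has camera coordinates R X + t. Camera axes: x right, y down, z forward; pixel columns grow to the right and rows downward; lengths in m; the calibration is good to about 2 mm. A picture is of the moment at which its call begins: read the wrist's pose just before it. get_calibration takes no time and is no camera call; for the wrist camera it gives the pose at the moment of the call.
- hand_in(): hands the job in; it is judged then, once.
Trained networks look in the newest picture that a camera, given by its name, has taken for a name from the list of things; names that differ only in an ending like _2 or _b are one class to them, and where a whole thing is asked for, a point or a joint stands for the part that bears it (a point fixed in the world has none). Each returns a list of dicts, best first, with "score" (0 to 1); they miss things now and then, are a little off and sometimes report something else, mostly with a low value. They report only what shows in the picture. A call takes as long as a camera call.
- outline_of(camera, label): "pixels" (420x560 bool, what is visible of it).
- spot_point(camera, label): "position" ([x, y, z] in m, in world coordinates, good to about 4 mm: a listed point, or the origin of a listed thing).
The state is a dict: "t": time; "q": joint angles; "joint_velocities": joint speeds; "effort": joint torques, N m; "ee_pos": TCP position; "ee_rot": TCP orientation; "contact_force": force on the tool from outside, world axes, zero at the start; "moment": the same for the moment, N m; "width": opening from 0.0 (shut) to 1.0 (fully open); "finger_force": force on a finger pad.
Only numpy, scipy, OpenCV 4.12 (cv2) and the standard library are available. Lean on these libraries where they do the work, as an engineer would, in place of code of your own. Each camera call takes 0.05 s, during which the arm holds its last target. There are 200 camera calls.

## Working session

There is one attempt and no reset: what is moved stays moved. The work goes in short steps, Python scripts to look and compute and a shell command to move; the robot and the scene stay as the last step left them, time stands still between calls to the robot, and variables do not carry over. Pictures are saved under pics/ and viewed, at most 10 in all, crops included, and the job is handed in when it is done.

```bash
mkdir -p pics
python3 - <<'E'
from cell import *
import cv2,numpy as np
s=sense();print(s['t'],s['ee_pos'],s['ee_rot'],s['width'])
for c in ['top','scene']:
    im=snapshot(c);cv2.imwrite(f'pics/{c}0.png',im[:,:,::-1])
    for l in ['scissors_grip','spatula_mid','scissors_pocket','spatula_pocket']:
        print(c,l,[(np.round(d['position'],3),round(d['score'],2)) for d in spot_point(c,l)[:2]])
    for l in ['scissors_grip','spatula_mid']:
        o=outline_of(c,l)
        if o:
            p=o[0]['pixels'];np.save(f'{c}_{l}.npy',p);print(o[0]['score'],p.sum())
E
```

```text
0.0 [ 0.22559434 -0.5010188   0.23046463] [ 9.77738710e-01  2.09824073e-01  5.31989001e-06 -9.34668112e-04] 1.0008728044238684
top scissors_grip [(array([ 0.492, -0.168,  0.003]), 0.82)]
top spatula_mid [(array([ 0.42 , -0.367,  0.007]), 0.88)]
top scissors_pocket [(array([0.469, 0.177, 0.01 ]), 0.84)]
top spatula_pocket [(array([0.478, 0.082, 0.012]), 0.89)]
0.72 1296
0.81 1755
scene scissors_grip [(array([ 0.496, -0.166,  0.007]), 0.84)]
scene spatula_mid [(array([ 0.418, -0.366,  0.008]), 0.67)]
scene scissors_pocket [(array([0.47 , 0.178, 0.009]), 0.89)]
scene spatula_pocket []
0.88 506
0.95 623
```

View pics/top0.png

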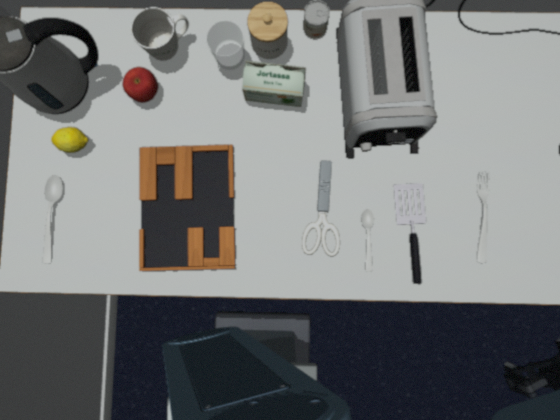

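View pics/scene0.png

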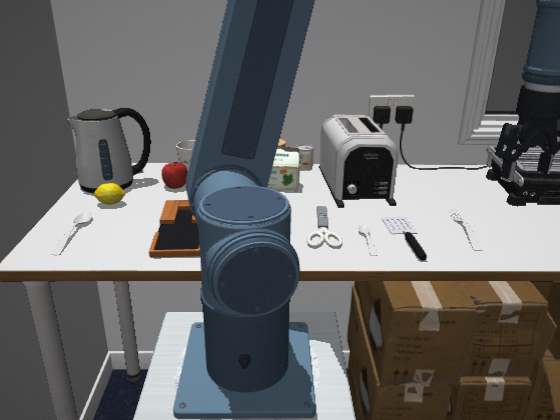

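The top view shows the scissors with the guard at (324,185) and rings at (321,238). The spatula blade is at (409,203) and its handle at (415,258). The tray spans (140–235, 145–270), with the blade slot at top left and the handle slot at bottom right. Next I work out the yaws and positions from the masks.

```bash
cat > h.py <<'E'
from cell import *
import cv2,numpy as np
from scipy.spatial.transform import Rotation as Ro
def unproj(cal,px,z):
    px=np.asarray(px,float).reshape(-1,1,2)
    n=cv2.undistortPoints(px,np.array(cal['mtx']),np.array(cal['D']))[:,0]
    R=np.array(cal['R']);t=np.array(cal['t']);c=-R.T@t
    d=np.c_[n,np.ones(len(n))]@R
    return c+d*((z-c[2])/d[:,2])[:,None]
def pts(m): 
    y,x=np.nonzero(m); return np.c_[x,y]
def axis(P):
    P=P[:,:2];c=P.mean(0);v=np.linalg.svd(P-c,full_matrices=False)[2][0]
    v=v*np.sign(v[0]);s=(P-c)@v;w=(P-c)@np.array([-v[1],v[0]])
    return c,np.degrees(np.arctan2(v[1],v[0])),v,s.min(),s.max(),w.min(),w.max()
def delta(pos,yaw):
    """shift (mm, tool axes) of TCP to pos, and turn about tool z (deg) so tool-x is along yaw (deg) mod 180"""
    s=sense();R=Ro.from_quat(s['ee_rot']).as_matrix()
    sh=R.T@(np.array(pos)-s['ee_pos'])*1000
    cur=np.degrees(np.arctan2(R[1,0],R[0,0]))
    a=-(yaw-cur);a=(a+90)%180-90
    return np.round(sh,1),round(a,1)
E
python3 - <<'E'
from h import *
im=cv2.imread('pics/top0.png');cal=get_calibration('top')
hsv=cv2.cvtColor(im,cv2.COLOR_BGR2HSV)
m=np.load('top_scissors_grip.npy');yy,xx=np.mgrid[:420,:560]
print('guard',axis(unproj(cal,pts(m&(yy<208)),.012)))
print('sc all',axis(unproj(cal,pts(m),.008)))
m=np.load('top_spatula_mid.npy')
h=m&(hsv[...,2]<80)&(yy>228);print('handle',h.sum(),axis(unproj(cal,pts(h),.015)))
print('spat',axis(unproj(cal,pts(m),.005)))
w=(hsv[...,0]<16)&(hsv[...,1]>150)&(xx>130)&(xx<245)&(yy>138)&(yy<280)
w=cv2.morphologyEx(w.astype(np.uint8),cv2.MORPH_OPEN,np.ones((2,2)))
P=unproj(cal,pts(w),.017)[:,:2]*1000
print('tray',cv2.minAreaRect(P.astype(np.float32)))
s=sense();print(Ro.from_quat(s['ee_rot']).as_matrix().round(3))
print(delta([.42,-.367,.1],-5),cal['R'],cal['t'])
E
```

```text
guard (array([ 0.54427774, -0.17084814]), np.float64(-3.5494346180447693), array([ 0.99808175, -0.0619097 ]), np.float64(-0.05265349452398795), np.float64(0.05336205701940311), np.float64(-0.013069043907317635), np.float64(0.013180165900826121))
sc all (array([ 0.4822936 , -0.16760492]), np.float64(-3.203089859621854), array([ 0.99843775, -0.05587535]), np.float64(-0.09484736018169782), np.float64(0.11629108627500166), np.float64(-0.041289166162764915), np.float64(0.04015347055328357))
handle 373 (array([ 0.38387017, -0.36810184]), np.float64(4.4445517632813205), array([0.9969928 , 0.07749429]), np.float64(-0.05240594122992264), np.float64(0.05357948547706984), np.float64(-0.008268072026740545), np.float64(0.008355414341900593))
spat (array([ 0.4705879 , -0.36335458]), np.float64(5.215933725531689), array([0.99585916, 0.09090953]), np.float64(-0.14163233363506106), np.float64(0.08154482399123865), np.float64(-0.03500499640186131), np.float64(0.034788632851735335))
tray ((484.61328125, 129.52220153808594), (268.0730895996094, 203.05810546875), 2.630866289138794)
[[ 0.912  0.41   0.   ]
 [ 0.41  -0.912 -0.   ]
 [ 0.     0.    -1.   ]]
(array([232.4, -43. , 131.3]), np.float64(29.2)) [[ 0.02153534 -0.99959699 -0.0184956 ]
 [-0.99433387 -0.01948837 -0.10450055]
 [ 0.10409798  0.02064125 -0.99435283]] [-0.08241079  0.48644339  1.02061384]
```

```bash
python3 -c "
from h import *
print(delta([.421,-.365,.16],4.7))"
```

```text
(array([234.1, -44.4,  71.3]), np.float64(19.5))
```

```bash
python3 -m pendant '[58,-11,18,0,0,5,1, 116,-22,36,0,0,10,1, 174,-33,53,0,0,15,1, 234,-44,71,0,0,19.5,1, 234,-44,71,0,0,19.5,1, 234,-44,71,0,0,19.5,1]' 40
python3 - <<'E'
from h import *
cal=get_calibration('wrist');im=snapshot('wrist');cv2.imwrite('pics/w1.png',im[:,:,::-1])
hsv=cv2.cvtColor(im,cv2.COLOR_RGB2HSV)
print([(d['position'],d['score']) for d in spot_point('wrist','spatula_mid')])
o=outline_of('wrist','spatula_mid')
if o:
    m=o[0]['pixels'];h=m&(hsv[...,2]<80)
    print(h.sum(),axis(unproj(cal,pts(h),.012)),axis(unproj(cal,pts(m),.005)))
print(delta([.421,-.365,.003],4.7))
E
```

```text
t: 1.45
ee_pos: [0.421, -0.3655, 0.1604]
ee_rot: [0.999, 0.042, -0.0, 0.0]
contact_force: [-0.3, -0.2, -0.4]
width: 1.001
finger_force: 0.0
[([0.4232, -0.3615, 0.0077], 0.98)]
2951 (array([ 0.38620992, -0.36994089]), np.float64(4.412235858309051), array([0.99703635, 0.07693195]), np.float64(-0.059747893850491056), np.float64(0.14816993229847797), np.float64(-0.020572538661340938), np.float64(0.021833707178042294)) (array([ 0.47338948, -0.36283185]), np.float64(4.678297779744254), array([0.99666835, 0.081561  ]), np.float64(-0.15123008835411275), np.float64(0.07532651458470851), np.float64(-0.03257446099845734), np.float64(0.03283112832928126))
(array([  0.9,  -1.9, 157.9]), np.float64(-0.1))
```

View pics/w1.png

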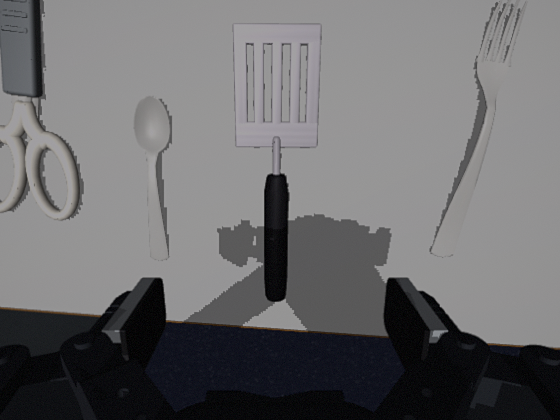

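The wrist view shows the spatula centred, with the handle from (276,175) to (275,300). There is about 100 mm between it and the spoon. Descending to grip.

```bash
python3 -m pendant '[0,1.5,55,0,0,0,0.8, 0,1.5,105,0,0,0,0.7, 0,1.5,140,0,0,0,0.6, 0,1.5,156,0,0,0,0.6, 0,1.5,156,0,0,0,0.6, 0,1.5,156,0,0,0,0, 0,1.5,156,0,0,0,0, 0,1.5,156,0,0,0,0, 0,1.5,156,0,0,0,0, 0,1.5,156,0,0,0,0]' 60
```

```text
t: 2.85
ee_pos: [0.422, -0.3681, 0.0062]
ee_rot: [0.999, 0.041, 0.001, 0.002]
contact_force: [-1.0, -1.0, 6.3]
width: 0.201
finger_force: 58.7
```

```bash
python3 -m pendant '[0,0,-20,0,0,0,0, 0,0,-60,0,0,0,0, 0,0,-110,0,0,0,0, 0,0,-110,0,0,0,0]'; python3 -c "
from h import *
print(delta([.460,.078,.12],2.6))"
```

```text
t: 3.35
ee_pos: [0.4234, -0.3695, 0.1195]
ee_rot: [0.999, 0.041, 0.003, 0.004]
contact_force: [0.5, -0.2, -1.7]
width: 0.201
finger_force: 59.1
(array([  73.5, -442.9,   -3.9]), np.float64(2.1))
```

```bash
python3 -m pendant '[8,-45,0,0,0,0,0, 16,-98,0,0,0,0,0, 25,-150,0,0,0,0,0, 34,-205,0,0,0,1,0, 43,-260,0,0,0,1,0, 52,-315,0,0,0,2,0, 60,-365,0,0,0,2,0, 67,-410,0,0,0,2,0, 73,-443,0,0,0,2,0, 73,-443,0,0,0,2,0, 73,-443,0,0,0,2,0, 73,-443,0,0,0,2,0]'
python3 - <<'E'
from h import *
s=sense();print(s['ee_pos'],s['width'])
cal=get_calibration('wrist');im=snapshot('wrist');cv2.imwrite('pics/w2.png',im[:,:,::-1])
for l in ['spatula_mid','spatula_pocket','scissors_pocket']:print(l,[(np.round(d['position'],4),d['score']) for d in spot_point('wrist',l)])
im=snapshot('top');cv2.imwrite('pics/t2.png',im[:,:,::-1])
for l in ['spatula_mid','spatula_pocket','scissors_pocket']:print(l,[(np.round(d['position'],4),d['score']) for d in spot_point('top',l)])
E
```

```text
t: 4.85
ee_pos: [0.4573, 0.0797, 0.1141]
ee_rot: [1.0, 0.023, -0.0, 0.0]
contact_force: [0.6, 0.1, -0.8]
width: 0.2
finger_force: 59.2
[0.457299   0.07969549 0.11414985] 0.1997047726135384
spatula_mid [(array([0.4556, 0.0823, 0.1163]), 0.64)]
spatula_pocket [(array([0.4733, 0.0802, 0.0149]), 0.9)]
scissors_pocket [(array([0.4683, 0.1763, 0.0141]), 0.91)]
spatula_mid [(array([0.4533, 0.0796, 0.1203]), 0.76)]
spatula_pocket [(array([0.4782, 0.0794, 0.0154]), 0.86)]
scissors_pocket []
```

View pics/w2.png

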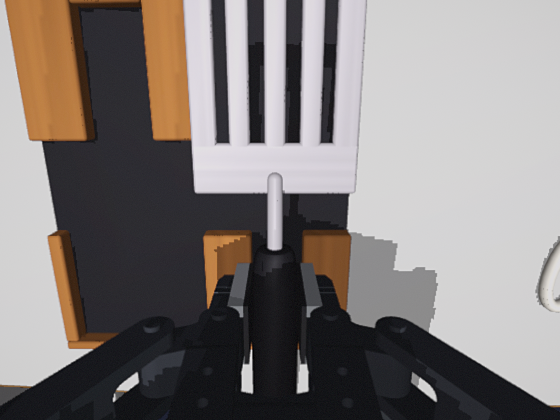

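The wrist view shows the handle-slot blocks with corners near (250,232) and (302,232), and the blade-slot blocks ending near (93,140) and (153,139). The spatula hangs straight, pointing forward.

Run:
```python
from h import *
cal=get_calibration('wrist')
print(unproj(cal,[[205,231],[252,231],[302,231],[350,231],[93,140],[153,139],[29,140],[74,231],[50,233]],.017).round(4)[:,:2])
print('blade corners',unproj(cal,[[195,192],[355,191],[186,0],[366,0]],.107).round(4)[:,:2])
print('rod',unproj(cal,[[275,180],[275,240]],.114).round(4)[:,:2])
```

```text
[[0.4436 0.1266]
 [0.4451 0.0946]
 [0.4467 0.0606]
 [0.4483 0.0279]
 [0.5016 0.1978]
 [0.504  0.1594]
 [0.4998 0.2391]
 [0.4392 0.2165]
 [0.4369 0.2333]]
blade corners [[0.493  0.1145]
 [0.4966 0.0484]
 [0.5642 0.117 ]
 [0.5673 0.052 ]]
rod [[0.501  0.0818]
 [0.4761 0.0805]]
```

```bash
python3 -m pendant '[21.5,1.5,0,0,0,0,0, 21.5,1.5,30,0,0,0,0, 21.5,1.5,65,0,0,0,0, 21.5,1.5,80,0,0,0,0, 21.5,1.5,90,0,0,0,0, 21.5,1.5,97,0,0,0,0, 21.5,1.5,101,0,0,0,0, 21.5,1.5,101,0,0,0,0]'
python3 - <<'E'
from h import *
print(sense()['ee_pos'],sense()['contact_force'])
im=snapshot('wrist');cv2.imwrite('pics/w3.png',im[:,:,::-1])
E
```

```text
t: 6.25
ee_pos: [0.4792, 0.0801, 0.0136]
ee_rot: [1.0, 0.024, 0.0, 0.0]
contact_force: [-0.2, 0.2, -0.6]
width: 0.2
finger_force: 59.2
[0.47920296 0.0801368  0.01356438] [-0.16661256  0.17260907 -0.62071778]
```

View pics/w3.png

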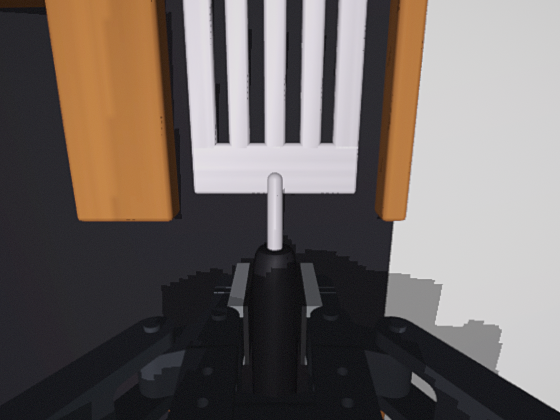

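The blade sits between its blocks (left gap at x≈175–190, right gap at x≈358–380), with a few mm still to go down. Lowering, releasing and retreating.

```bash
python3 -m pendant '[0,0.5,2,0,0,0,0.2, 0,0.5,2,0,0,0,0.5, 0,0.5,2,0,0,0,0.5, 0,0.5,0,0,0,0,0.5, 0,0.5,-2,0,0,0,0.5, 0,0.5,-20,0,0,0,0.5, 0,0.5,-65,0,0,0,0.7, 0,0.5,-125,0,0,0,1, 0,0.5,-150,0,0,0,1,0,0.5,-150,0,0,0,1]'
python3 - <<'E'
from h import *
cal=get_calibration('wrist')
im=snapshot('wrist');cv2.imwrite('pics/w4.png',im[:,:,::-1])
for l in ['spatula_mid','spatula_pocket','scissors_pocket']:print(l,[(np.round(d['position'],4),d['score']) for d in spot_point('wrist',l)])
print(delta([.496,-.168,.16],-3.4))
E
```

```text
t: 7.55
ee_pos: [0.4806, 0.0796, 0.1658]
ee_rot: [1.0, 0.024, 0.003, 0.0]
contact_force: [-0.1, 0.5, -0.3]
width: 0.998
finger_force: 0.0
spatula_mid [(array([0.479 , 0.0833, 0.0118]), 0.78)]
spatula_pocket [(array([0.4719, 0.0805, 0.0141]), 0.86)]
scissors_pocket [(array([0.4691, 0.1741, 0.0131]), 0.65)]
(array([  6.3, 248.2,   1.8]), np.float64(6.1))
```

View pics/w4.png

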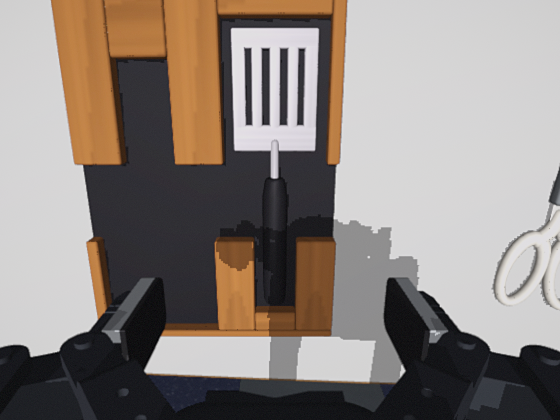

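The spatula is seated: the blade (232–319, 28–150) lies inside its pocket and the handle lies between the blocks. Next, the scissors.

```bash
python3 -m pendant '[1,50,0,0,0,1,1, 2,105,0,0,0,3,1, 4,160,0,0,0,4,1, 5,215,0,0,0,6,1, 6,248,0,0,0,6,1, 6,248,0,0,0,6,1, 6,248,0,0,0,6,1]'
python3 - <<'E'
from h import *
print(sense()['ee_pos'])
cal=get_calibration('wrist')
im=snapshot('wrist');cv2.imwrite('pics/w5.png',im[:,:,::-1])
print([(np.round(d['position'],4),d['score']) for d in spot_point('wrist','scissors_grip')])
m=outline_of('wrist','scissors_grip')[0]['pixels']
P=unproj(cal,pts(m),.010);print(axis(P))
print(axis(P[P[:,0]>.49]))
print(delta([.496,-.168,.003],-3.4))
E
```

```text
t: 8.62
ee_pos: [0.496, -0.167, 0.162]
ee_rot: [1.0, -0.029, -0.001, -0.001]
contact_force: [-0.7, 0.3, 0.8]
width: 0.997
finger_force: 0.0
[ 0.49596842 -0.16704363  0.16202238]
[(array([ 0.498 , -0.1652,  0.0088]), 0.58)]
(array([ 0.49048734, -0.16839047]), np.float64(-2.9010466500914607), array([ 0.99871843, -0.05061118]), np.float64(-0.10315153626626611), np.float64(0.10599368811147775), np.float64(-0.0413763846525219), np.float64(0.04112722619662009))
(array([ 0.54596691, -0.17122013]), np.float64(-3.06964291395266), array([ 0.99856518, -0.05354975]), np.float64(-0.056330061886417475), np.float64(0.05041675797776998), np.float64(-0.01365895180399763), np.float64(0.013189136558592975))
(array([ -0.3,   1.6, 159.9]), np.float64(0.2))
```

View pics/w5.png

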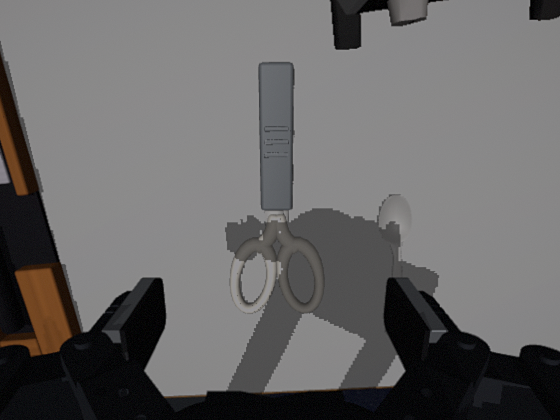

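The scissors are straight ahead: guard at (260–294, 62–209), rings below it, toaster foot at (347,45) clear of the gripper. Descending.

```bash
python3 -m pendant '[2,1.5,55,0,0,0,0.8, 2,1.5,105,0,0,0,0.7, 2,1.5,142,0,0,0,0.65, 2,1.5,158,0,0,0,0.6, 2,1.5,158,0,0,0,0.6, 2,1.5,158,0,0,0,0.1, 2,1.5,158,0,0,0,0.1, 2,1.5,158,0,0,0,0.1, 2,1.5,158,0,0,0,0.1, 2,1.5,158,0,0,0,0.1]' 80 && python3 -m pendant '[0,0,-20,0,0,0,0.1, 0,0,-60,0,0,0,0.1, 0,0,-100,0,0,0,0.1, 0,0,-100,0,0,0,0.1]'; python3 -c "
from h import *
print(delta([.46,.178,.11],2.6))"
```

```text
t: 10.02
ee_pos: [0.5, -0.17, 0.0074]
ee_rot: [1.0, -0.029, 0.002, 0.001]
contact_force: [0.8, 2.3, 6.6]
width: 0.261
finger_force: 78.4
t: 10.52
ee_pos: [0.5013, -0.1709, 0.1097]
ee_rot: [1.0, -0.029, 0.004, 0.002]
contact_force: [0.2, -0.1, -1.7]
width: 0.264
finger_force: 78.9
(array([ -61.1, -346. ,   -2.3]), np.float64(-5.9))
```

```bash
python3 -m pendant '[-8,-45,0,0,0,0,0.1, -17,-98,0,0,0,-1,0.1, -27,-150,0,0,0,-2,0.1, -36,-205,0,0,0,-4,0.1, -46,-260,0,0,0,-5,0.1, -55,-310,0,0,0,-6,0.1, -61,-346,0,0,0,-6,0.1, -61,-346,0,0,0,-6,0.1, -61,-346,0,0,0,-6,0.1, -61,-346,0,0,0,-6,0.1]'
python3 - <<'E'
from h import *
s=sense();print(s['ee_pos'],s['width'])
cal=get_calibration('wrist');im=snapshot('wrist');cv2.imwrite('pics/w6.png',im[:,:,::-1])
for l in ['scissors_grip','scissors_pocket']:print(l,[(np.round(d['position'],4),d['score']) for d in spot_point('wrist',l)])
o=outline_of('wrist','scissors_grip')
if o: m=o[0]['pixels'];P=unproj(cal,pts(m),s['ee_pos'][2]+.003);print(axis(P))
E
```

```text
t: 11.78
ee_pos: [0.4576, 0.1784, 0.1051]
ee_rot: [1.0, 0.023, -0.0, 0.0]
contact_force: [-0.0, -0.7, -1.4]
width: 0.268
finger_force: 79.0
[0.45764613 0.17840738 0.10512548] 0.2682934323189842
scissors_grip [(array([0.4512, 0.1813, 0.1073]), 0.9)]
scissors_pocket []
(array([0.48927598, 0.17924689]), np.float64(2.4038413574610615), array([0.99912002, 0.04194264]), np.float64(-0.08869308213289426), np.float64(0.06503120470081192), np.float64(-0.019181729724855056), np.float64(0.019187056168403424))
```

View pics/w6.png

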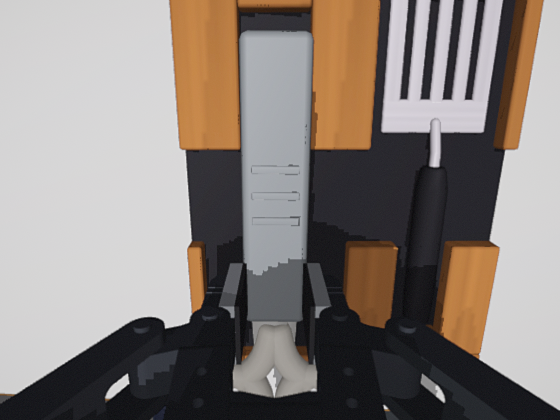

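The guard (240–312, 30–320) is straight and lines up with its slot (right edge at 312,148), but sits about 18 mm short along x. Advancing and lowering.

```bash
python3 -m pendant '[18.5,1,0,0,0,0,0.1, 18.5,1,35,0,0,0,0.1, 18.5,1,65,0,0,0,0.1, 18.5,1,76,0,0,0,0.1, 18.5,1,83,0,0,0,0.1, 18.5,1,88,0,0,0,0.1, 18.5,1,91,0,0,0,0.1, 18.5,1,91,0,0,0,0.1]'
python3 - <<'E'
from h import *
im=snapshot('wrist');cv2.imwrite('pics/w7.png',im[:,:,::-1])
E
```

```text
t: 12.98
ee_pos: [0.4763, 0.1794, 0.0146]
ee_rot: [1.0, 0.024, 0.0, -0.0]
contact_force: [-0.1, 0.6, -1.3]
width: 0.267
finger_force: 79.0
```

View pics/w7.png

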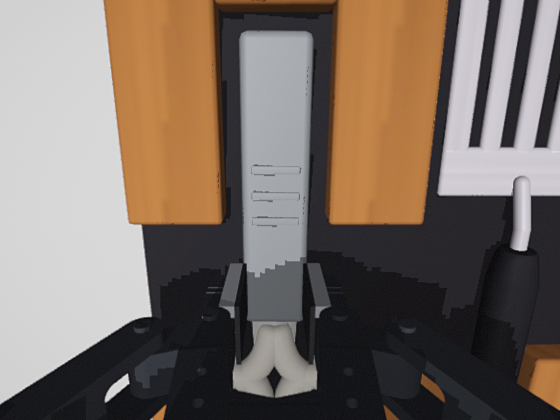

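The guard (240–312) is centred in its slot (220–332). Lowering the last 2 mm, then releasing and retreating.

```bash
python3 -m pendant '[0,0,2,0,0,0,0.26, 0,0,2,0,0,0,0.5, 0,0,2,0,0,0,0.5, 0,0,0,0,0,0,0.5, 0,0,-3,0,0,0,0.5, 0,0,-20,0,0,0,0.5, 0,0,-70,0,0,0,0.6, 0,0,-130,0,0,0,0.7, 0,0,-170,0,0,0,0.7, 0,0,-170,0,0,0,0.7]'
python3 - <<'E'
from h import *
cal=get_calibration('wrist')
im=snapshot('wrist');cv2.imwrite('pics/w8.png',im[:,:,::-1])
for l in ['spatula_mid','spatula_pocket','scissors_grip','scissors_pocket']:print(l,[(np.round(d['position'],4),d['score']) for d in spot_point('wrist',l)])
E
```

```text
t: 14.28
ee_pos: [0.4784, 0.1798, 0.1883]
ee_rot: [1.0, 0.024, 0.004, -0.0]
contact_force: [-0.1, 0.5, -0.3]
width: 0.701
finger_force: 0.0
spatula_mid [(array([0.4798, 0.0844, 0.0114]), 0.98)]
spatula_pocket [(array([0.4725, 0.0803, 0.0117]), 0.68)]
scissors_grip [(array([0.4743, 0.1801, 0.0119]), 0.89)]
scissors_pocket []
```

View pics/w8.png

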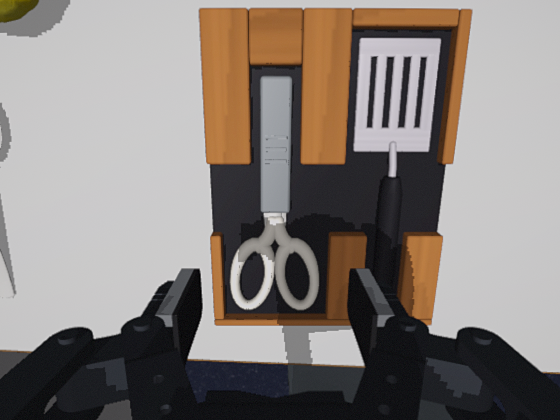

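Both are lying flat inside their own pockets: the scissors at (231–319, 76–308) and the spatula at (355–440, 38–300). Neither rests on a block and the gripper is clear, so I hand in.

```bash
python3 -c "
from cell import *
print(hand_in())"
```

```text
the job is handed in; nothing more can be done
None
```

The scissors and the spatula each lie flat in their own tray pocket in the last wrist picture, and the job was handed in about 14 s into the 72 s limit; no verdict came back.

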